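# Centre the bamboo shoot on the scale and press the weigh key

### The job

The small bamboo shoot standing on the scale's round plate is off to one side. With light taps of the fingertips, nudge it to the middle of the plate, so that seen from above it lies wholly inside the dark circle engraved there, still upright; never pinch it, lift it or knock it over. Then, with the shoot standing free in the middle, press the scale's round key all the way down with a fingertip and let go, and leave everything else on the table where it is.

Things in the scene. Friction and masses are not known exactly. Their poses are not given: they have to be found in the camera images.
- shoot: Peeled bamboo shoot on the plate, cream with thin bands, loose, 35 to 65 g, 66 mm tall. Origin: centre of the underside of its cut foot, z up its axis. Radius 10 mm at the foot, widest 17 mm at heights 10 to 22 mm, 16 at 40 mm, 12.5 at 54 mm, domed top. Pushed low it slides, pushed in its upper half it tips. Starts 20 to 29 mm off the middle, in any direction. Bears at most 12 N.
- plate_middle (a point): Middle of the top face of the scale's fixed round steel plate, z up (its x and y mean nothing). Plate 96 mm across, flat top 72 mm above the table; flush dark engraved circle round the middle, inner radius 25 mm. Space around and above the plate is free apart from the shoot.
- scale: Bench scale, fixed: grey housing 42 mm high. Origin on the table below the plate's middle; x to the scale's back, y to its left. The housing spans x -130 to +60 mm, y -90 to +90 mm. On its top, in front of the plate: a blank dark display (x -100, y +38 mm) and the key (x -100, y -45 mm).
- key_top (a point): Centre of the top face of the scale's round key, a white spring push button of 26 mm diameter in a black collar on the housing's top, in front of the plate. It is pressed straight down, 6 mm of travel, about 4 N when fully down, and springs back.
- key (a joint): Travel of the key in m: 0 released, 0.006 fully down; down by 4 mm or more counts as pressed.
- shoot_b: Bystander: a second shoot of the same shape, standing on the table left of the scale, about 0.15 m from the plate. Origin at its foot.
- mug: Bystander: white mug, 76 mm across, 75 mm high, standing to the right of the scale. Origin under its centre.
- bowl: Bystander: blue bowl, 120 mm across, 50 mm high, behind the scale. Origin under its centre.
- jar: Bystander: amber glass jar, 72 mm across, 100 mm high. Origin under its centre.
- bottle: Bystander: clear plastic bottle, 60 mm across, 170 mm high. Origin under its centre.
- brush: Bystander: wooden brush, 190 mm long, lying on the table along its x axis.
- tin: Bystander: closed tin, 80 mm across, 85 mm high. Origin under its centre.
Things that resemble listed ones, but are neither listed nor needed, are in the scene too. Leave any purple look-alike of the shoot alone.

How it is judged:
On the way, in this order (a step that is already met when the one before it is completed fails the run):
1. the shoot stands centred, upright and at rest on the plate, untouched by the robot (horizontal distance between shoot and plate_middle below 0.0085 m and angle between shoot's own z axis and vertical below 0.12 rad and z of shoot in the frame of plate_middle between -0.006 and 0.006 m and linear speed of shoot below 0.02 m/s and contact force between each of the arm, the fingers and shoot below 0.05 N), for 0.3 s.
2. the key is pressed down while the shoot stands centred and untouched (all of step 1 and value of joint key above 0.004 m), for 0.05 s.
At the end, for the whole second after the job is handed in: The shoot stands upright (within 0.12 rad) and at rest on the plate, its axis within 8.5 mm of the plate's middle; the key has been pressed (4 mm or more) after that and is released again; the other things are within 30 mm of where they were (horizontal distance between shoot and plate_middle below 0.0085 m and angle between shoot's own z axis and vertical below 0.12 rad and z of shoot in the frame of plate_middle between -0.006 and 0.006 m and linear speed of shoot below 0.02 m/s and value of joint key below 0.0015 m and distance of each of shoot_b, mug, bowl, jar, bottle, brush, tin from where it was at the start of the episode below 0.03 m); the robot touches nothing.
It fails at once if the shoot is pinched or struck hard (over 12 N) (contact force between any of the fingers, the arm and shoot above 12 N).
It fails at once if the shoot is tipped over (more than 0.45 rad) (angle between shoot's own z axis and vertical above 0.45 rad).
It fails at once if the shoot is lifted off the plate (z of shoot in the frame of plate_middle above 0.015 m).
It fails at once if the shoot falls off the plate (z of shoot in the frame of plate_middle below -0.012 m).
It fails at once if a bystander is shifted by more than 30 mm (distance of any of shoot_b, mug, bowl, jar, bottle, brush, tin from where it was at the start of the episode above 0.03 m).
It also fails if it takes over 42 s, if anything falls off the work surface, if the arm or the gripper's body presses on something with over 40 N, if the wrist force passes 120 N, or if a joint passes its speed limit or range.

### The arm

A 6-joint arm with a two-finger parallel gripper is mounted at the origin on the work surface. World frame = base frame: x ahead of the robot, y to its left, z up, the work surface at z = 0. Lengths are in m, angles in rad, forces in N, time in s.
With the tool pointing down it reaches from about 0.4 to 0.825 m from the base axis. Payload 7 kg.
Tool frame: the origin (TCP) lies at the very end of the fingers, on their centre line; the grasp point (between the pads) lies 19 mm behind it; y points along the fingers, x is the direction in which the jaws open and shut, and the axes are right-handed (so a half turn about y gives the same grasp; the last joint's range is limited). The gripper opens to 88 mm and grips with 3 to 60 N. Pads are 19 mm wide; open, the fingers measure 130 mm over their backs; the gripper's body (78 mm by 193 mm) begins 47 mm behind the grasp point.
Start: joints at [-0.88, 0.359, 0.012, 0, -1.224, -0.288], TCP at [0.265, -0.621, 0.191] pointing down, gripper open.
Joint ranges: [-3.07, 3.07], [-1.43, 2.12], [-1.02, 1.25], [-3.03, 1.67], [-3.05, -0], [-3.03, 3.03]. Speed limits (rad/s): [2.39, 2.39, 3.01, 3.14, 3.14, 3.14].

### API

Orientations are given as [roll, pitch, yaw] about the fixed x, y, z axes, in that order (R = Rz(yaw) Ry(pitch) Rx(roll)).
In Python, from station import arm gives the robot as it stands.
- The arm moves only by the tool move_arm, never from a script. Its arguments are lists of equal length, an entry for each row: "jaw": the closure, from 0 (fully open) to 1 (shut); "offset": the shift along the tool's x, y, z in m, a list of three; "roll": the turn about the tool's y in rad. In form: {"jaw": [jaw, ...], "offset": [[dx, dy, dz], ...], "roll": [roll, ...]}. A call has 1 to 5 rows; each row shifts and turns the commanded pose from where the row before left it, along the tool's axes as they then stand; what a row does not reach is not made up. A row lasts 1/8 s, in which the tool goes at most 62.5 mm and 10.7 degrees, less where a joint would pass 70% of its speed; a pose out of reach is approached as far as the arm can. A call is refused whole if a number of a shift passes 0.0625 or a number of a turn 0.188, either way. A call with a gripper value outside its range is refused whole. The fingers move at their own pace and stop on an object; "grip_force" is the grip in N (left out, the last holds). Time passes only in rows, so rows that do not move let the fingers close. It gives the time, the measured TCP pose, the force and the opening at its end, in the units of the state.
- arm.get_state(): the state, without advancing time (a new reading comes with each control period).
- arm.grab_frame(name): name is "scene" or "side" or "wrist"; returns a dict with "pixels" (420x560x3 uint8, blue, green, red), "fovy" (degrees; the focal length in pixels is half the picture's height over the tangent of half this angle, whatever the lens; pixels are square), "cx", "cy" (the principal point, pixels), "position" and "attitude" of the camera in the world; the wrist camera has in their place "hand_eye" (4x4, takes a point from camera to tool coordinates, whose origin is the TCP and whose axes are the tool frame's). Camera axes: x right, y down, z forward; pixel columns grow to the right and rows downward; lengths in m; the calibration is good to about 2 mm. A picture is of the moment at which its call begins: read the wrist's pose just before it. There is no depth.
- arm.job_done(): hands the job in, once; it reports no verdict.
Trained networks look in a picture, given as the dict that the camera call returned (one of the last four; its "shot" number tells which), for a name from the list of things; names that differ only in an ending like _2 or _b are one class to them, and where a whole thing is asked for, a point or a joint stands for the part that bears it (a point fixed in the world has none). Each returns a list of dicts, best first, with "p" (0 to 1); they miss things now and then, are a little off and sometimes report something else, mostly with a low value. They report only what shows in the picture. A call takes as long as a camera call. They do not tell look-alikes from the thing itself.
- arm.recognise(picture, thing): "position" ([x, y, z] in m, in world coordinates, good to about 4 mm: the middle of the surface that is visible of it).
- arm.landmark_of(picture, thing): "position" ([x, y, z] in m, in world coordinates, good to about 4 mm: a listed point, or the origin of a listed thing).
The state is a dict: "t": time; "q": joint angles; "qd": joint speeds; "joint_efforts": joint torques, N m; "eef_pos": TCP position; "ee_rot": TCP orientation; "force": force on the tool from outside, world axes, zero at the start; "moment": the same for the moment, N m; "width": finger opening in m.
Only numpy, scipy, OpenCV 4.12 (cv2) and the standard library are available. Lean on these libraries where they do the work, as an engineer would, in place of code of your own. Each camera call takes 0.05 s, during which the arm holds its last target.

## Working session

There is one attempt and no reset: what is moved stays moved. The work goes in short steps, Python scripts to look and compute and a tool call to move; the robot and the scene stay as the last step left them, time stands still between calls to the robot, and variables do not carry over. Pictures are saved under pics/ and viewed, and the job is handed in when it is done.

Besides the shell and the picture viewer there is one more tool, called in YAML: its name, and indented under it one key for each argument. move_arm: Moves the arm, as the interface text tells. Its arguments: {"type":"object","properties":{"jaw":{"type":"array","items":{"type":"number"}},"offset":{"type":"array","items":{"type":"array","items":{"type":"number"}}},"roll":{"type":"array","items":{"type":"number"}},"grip_force":{"type":"number"}},"required":["jaw","offset","roll"]}

```bash
ls; mkdir -p pics
python3 - <<'E'
from station import arm
import cv2
s=arm.get_state();print({k:s[k] for k in('t','eef_pos','ee_rot','force','width')})
for n in('scene','side'):
    f=arm.grab_frame(n);cv2.imwrite(f'pics/{n}0.png',f['pixels'])
    print(n,f['fovy'],f['cx'],f['cy'],f['position'],f['attitude'])
    for th in('shoot','plate_middle','scale','key_top'):
        print(th,[(round(d['p'],2),[round(float(v),4) for v in d['position']]) for d in arm.landmark_of(f,th)])
E
```

```text
pics
{'t': 0.0, 'eef_pos': array([ 0.26438332, -0.62047252,  0.19029669]), 'ee_rot': array([-1.57066804e+00, -1.69550781e-03,  1.97345878e+00]), 'force': array([-0.41229011,  0.37946928, -0.23037141]), 'width': 0.08753182246725096}
scene 51.57948731950454 280.8725396973121 216.9865758443428 [1.00106989 0.40641517 0.90126651] [-2.511455    0.00861002  2.32459894]
shoot [(0.72, [0.5905, -0.0405, 0.0731]), (0.66, [0.6123, 0.1354, 0.0002]), (0.57, [0.5212, -0.1835, -0.0003]), (0.46, [0.406, -0.0341, 0.0037])]
plate_middle []
scale [(0.75, [0.6341, -0.4582, 0.0018]), (0.56, [0.5936, -0.0203, -0.0011])]
key_top [(0.51, [0.4948, -0.0621, 0.0666])]
side 47.26026500867167 279.831550235801 209.34015585981695 [ 0.7991522  -0.93579602  0.90974773] [-2.27559344  0.00852973  0.24362302]
shoot [(0.74, [0.5909, -0.0404, 0.072]), (0.74, [0.5167, -0.1825, -0.0035]), (0.55, [0.4006, -0.0311, -0.0024]), (0.52, [0.6125, 0.1424, 0.0025]), (0.51, [0.3784, 0.4074, 0.0006])]
plate_middle [(0.81, [0.5899, -0.0173, 0.0724])]
scale [(0.58, [0.5947, -0.0169, -0.0004])]
key_top [(0.63, [0.4974, -0.0661, 0.0636])]
```

View pics/scene0.png

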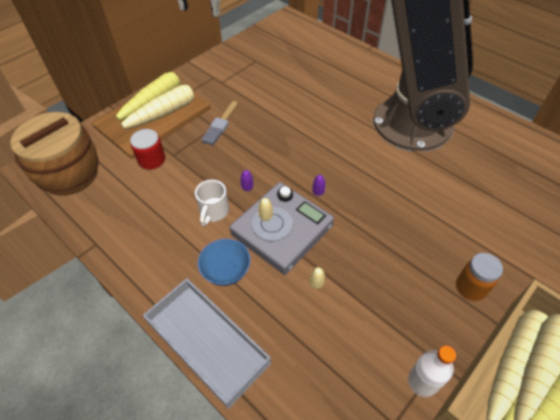

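View pics/side0.png

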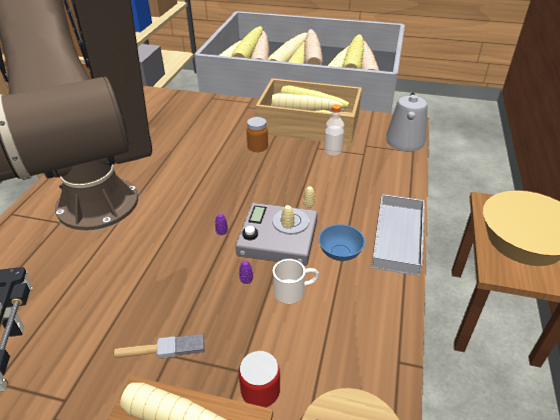

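The shoot sits on the plate (272,224 in the scene view), about 23 mm to the scale's right. The purple look-alikes stand by the front of the scale and the mug is on its right. I'll raise the arm and bring it over to the scale.

move_arm:
  jaw: [0.5,0.7,0.7,0.7,0.7]
  offset:
    - [0.034,-0.015,-0.048]
    - [0.034,-0.015,-0.048]
    - [0.034,-0.015,-0.048]
    - [0.034,-0.01,-0.05]
    - [0.034,-0.01,-0.05]
  roll: [0,0,0,0,0]

```text
t: 1.12
eef_pos: [0.4232, -0.3673, 0.257]
ee_rot: [-1.571, 0.001, 1.973]
force: [1.0, -0.7, -0.2]
width: 0.0431
```

move_arm:
  jaw: [0.7,0.7,0.7,0.7,0.7]
  offset:
    - [0.034,-0.008,-0.05]
    - [0.034,-0.008,-0.05]
    - [0.034,0,-0.05]
    - [0.034,0,-0.05]
    - [0.02,0,-0.03]
  roll: [0,0,0,0,0]

```text
t: 1.75
eef_pos: [0.574, -0.1327, 0.2723]
ee_rot: [-1.571, -0.0, 1.975]
force: [-0.1, 0.0, 0.5]
width: 0.0263
```

move_arm:
  jaw: [0.7,0.7,0.7,0.7,0.7]
  offset:
    - [0,0,0]
    - [0,0,0]
    - [0,0,0]
    - [0,0,0]
    - [0,0,0]
  roll: [-0.18,-0.18,-0.18,-0.18,-0.18]

```text
t: 2.38
eef_pos: [0.5728, -0.1352, 0.2724]
ee_rot: [-1.571, 0.0, 2.88]
force: [-0.8, 0.6, 0.3]
width: 0.0263
```

```bash
cat > h.py <<'E'
from station import arm
import cv2,numpy as np
from scipy.spatial.transform import Rotation as Ro
def st(p=True):
    s=arm.get_state()
    if p: print('t',round(s['t'],2),'pos',np.round(s['eef_pos'],4),'rot',np.round(s['ee_rot'],3),'F',np.round(s['force'],2),'w',round(s['width'],4),'q',np.round(s['q'],2))
    return s
def grab(n,name):
    s=arm.get_state();f=arm.grab_frame(n);cv2.imwrite(f'pics/{name}.png',f['pixels'])
    if n=='wrist':
        T=np.eye(4);T[:3,:3]=Ro.from_euler('xyz',s['ee_rot']).as_matrix();T[:3,3]=s['eef_pos'];T=T@np.array(f['hand_eye'])
    else:
        T=np.eye(4);T[:3,:3]=Ro.from_euler('xyz',f['attitude']).as_matrix();T[:3,3]=f['position']
    f['T']=T; f['f']=210/np.tan(np.radians(f['fovy'])/2); return f
def proj(f,P):
    P=np.atleast_2d(P);c=(P-f['T'][:3,3])@f['T'][:3,:3]
    return np.c_[f['cx']+f['f']*c[:,0]/c[:,2],f['cy']+f['f']*c[:,1]/c[:,2]]
def back(f,uv,z):
    uv=np.atleast_2d(np.asarray(uv,float));d=np.c_[(uv[:,0]-f['cx'])/f['f'],(uv[:,1]-f['cy'])/f['f'],np.ones(len(uv))]@f['T'][:3,:3].T
    o=f['T'][:3,3];return o+d*((z-o[2])/d[:,2])[:,None]
def lm(f,*ths):
    for th in ths: print(th,[(round(d['p'],2),[round(float(v),4) for v in d['position']]) for d in arm.landmark_of(f,th)])
E
python3 - <<'E'
from h import *
st();f=grab('wrist','w1');print(f['T'].round(3),f['f']);lm(f,'shoot','plate_middle','key_top')
E
```

```text
t 2.38 pos [ 0.5728 -0.1352  0.2724] rot [-1.571  0.     2.88 ] F [-0.77  0.57  0.34] w 0.0263 q [ 0.1   0.18 -0.05 -0.   -1.34 -0.36]
[[-0.966  0.248  0.075  0.551]
 [ 0.259  0.925  0.279 -0.211]
 [-0.     0.289 -0.957  0.466]
 [ 0.     0.     0.     1.   ]] 337.5885921760223
shoot [(0.98, [0.5949, -0.0382, 0.0693]), (0.89, [0.5177, -0.1872, -0.001])]
plate_middle [(0.73, [0.5861, -0.0195, 0.075])]
key_top [(0.61, [0.4958, -0.0656, 0.0632])]
```

View pics/w1.png

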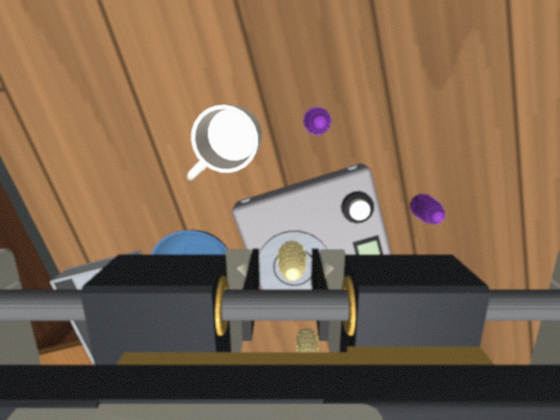

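The plate (~294,265) and the shoot (292,258) show between the fingers. I'll shift the view so that neither is hidden, and measure there.

move_arm:
  jaw: [0.7,0.7,0.7,0.7]
  offset:
    - [0,0,0.04]
    - [0,0,0.02]
    - [0,0,0]
    - [0,0,0]
  roll: [-0.18,-0.08,0,0]

```text
t: 3.08
eef_pos: [0.5605, -0.1935, 0.2722]
ee_rot: [-1.571, 0.0, 3.13]
force: [0.4, 0.5, 0.4]
width: 0.026
```

Run:
```python
from h import *
st();f=grab('wrist','w2');lm(f,'shoot','plate_middle','key_top')
c=proj(f,[.59,-.019,.072])[0].astype(int);print(c)
x,y=max(c[0]-70,0),max(c[1]-60,0)
print(x,y)
cv2.imwrite('pics/w2z.png',cv2.resize(f['pixels'][y:y+105,x:x+140],None,fx=5,fy=5,interpolation=cv2.INTER_CUBIC))
for n in('scene','side'):
    f=grab(n,n+'2');c=proj(f,[.59,-.019,.072])[0].astype(int)
    x,y=c[0]-40,c[1]-30;print(n,x,y);lm(f,'shoot','plate_middle')
    cv2.imwrite(f'pics/{n}2z.png',cv2.resize(f['pixels'][y:y+60,x:x+80],None,fx=10,fy=10,interpolation=cv2.INTER_CUBIC))
```

```text
t 3.08 pos [ 0.5605 -0.1935  0.2722] rot [-1.571  0.     3.13 ] F [0.45 0.45 0.4 ] w 0.026 q [-0.    0.18 -0.04 -0.   -1.34 -0.01]
shoot [(0.58, [0.5173, -0.1863, -0.0006]), (0.48, [0.59, -0.042, 0.0714])]
plate_middle []
key_top []
[263 304]
193 244
scene 231 191
shoot [(0.77, [0.591, -0.0404, 0.0722]), (0.61, [0.5205, -0.1842, 0.0012]), (0.58, [0.4071, -0.034, -0.001]), (0.53, [0.6135, 0.139, -0.0029])]
plate_middle [(0.67, [0.5925, -0.0166, 0.0719])]
side 249 190
shoot [(0.83, [0.5901, -0.0411, 0.0736]), (0.77, [0.5208, -0.182, -0.0024]), (0.52, [0.4026, -0.0324, -0.0013]), (0.46, [0.6357, -0.455, -0.0014]), (0.23, [0.4954, -0.0632, 0.0641])]
plate_middle [(0.66, [0.5909, -0.0166, 0.073])]
```

View pics/w2z.png

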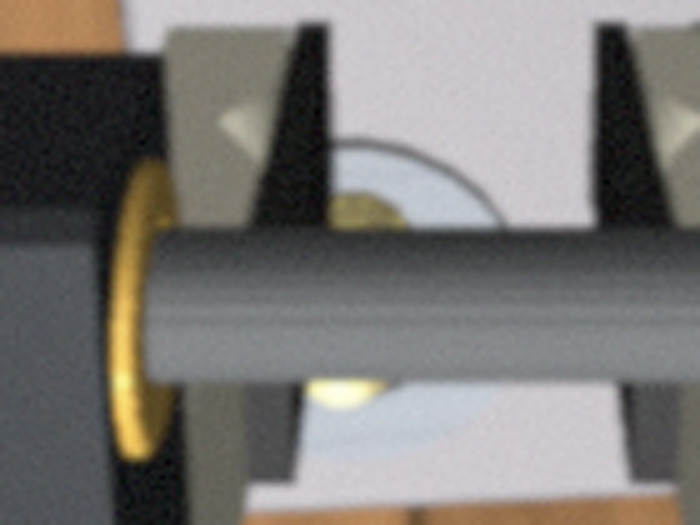

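View pics/side2z.png

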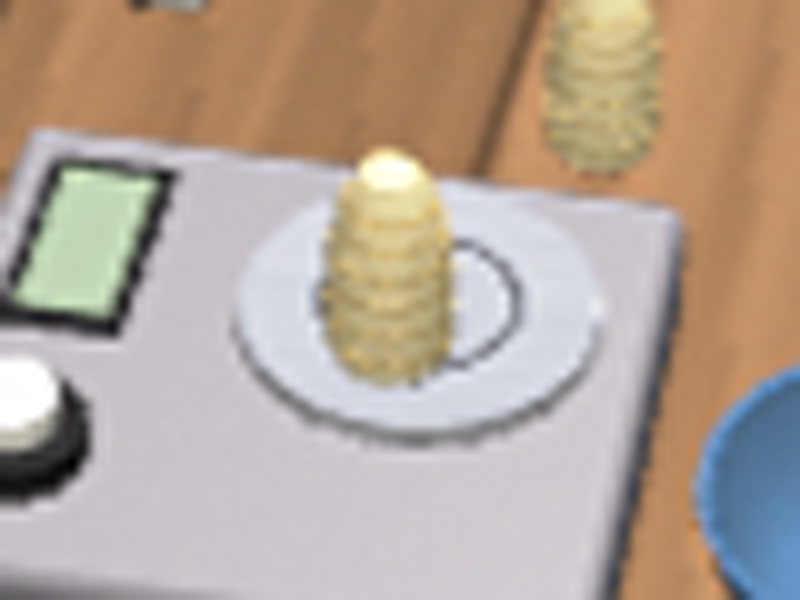

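View pics/scene2z.png

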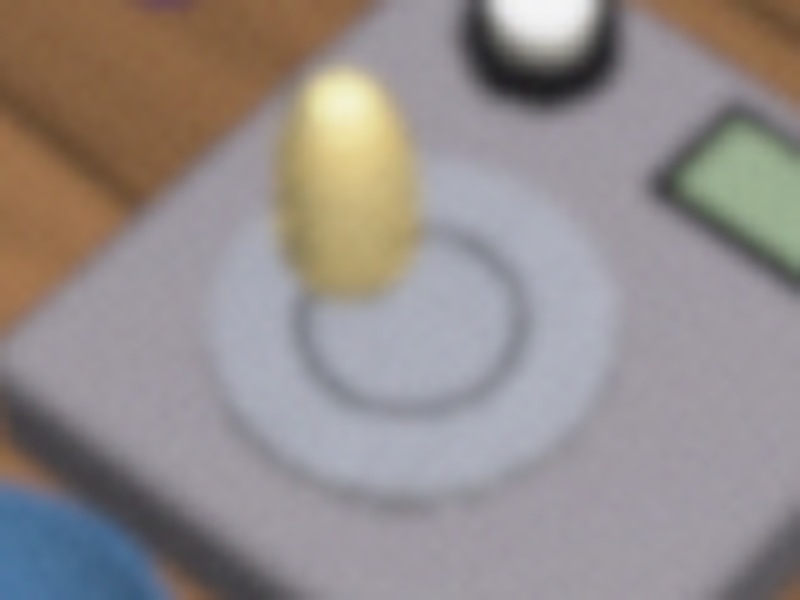

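```bash
cat > fit.py <<'E'
from h import *
from scipy.optimize import least_squares
a=np.linspace(0,2*np.pi,181)
def ext(uv): return np.array([uv[:,0].min(),uv[:,0].max(),uv[:,1].min(),uv[:,1].max()])
def circ(c,r,z): return np.c_[c[0]+r*np.cos(a),c[1]+r*np.sin(a),0*a+z]
prof=[(0,10),(5,14),(10,17),(16,17.2),(22,17),(31,16.8),(40,16),(47,14.5),(54,12.5),(60,9),(64,5),(66,0)]
def shoot(c): return np.vstack([circ(c,r/1e3,.072+h/1e3) for h,r in prof])
def fit(obs,model,x0):
    # obs: list of (frame,[l,r,t,b] full px, nan ignored)
    def res(c): 
        r=np.concatenate([ext(proj(f,model(c)))-np.array(o) for f,o in obs]);return r[~np.isnan(r)]
    s=least_squares(res,x0);return s.x,s.fun
def z(x0,y0,l,r,t,b,k=10.): return [(l+.5)/k-.5+x0,(r+.5)/k-.5+x0,(t+.5)/k-.5+y0,(b+.5)/k-.5+y0]
E
python3 - <<'E'
from fit import *
sc=grab('scene','x1');si=grab('side','x2');n=np.nan
pl=lambda c:circ(c,.048,.072)
P=[(sc,z(231,191,208,615,155,488)),(si,z(249,190,235,602,n,428))]
S=[(sc,z(231,191,277,420,65,300)),(si,z(249,190,322,455,148,384))]
for o in (P,P[:1],P[1:]): print('plate',*[np.round(v,4) for v in fit(o,pl,[.59,-.019])])
for o in (S,S[:1],S[1:]): print('shoot',*[np.round(v,4) for v in fit(o,shoot,[.59,-.04])])
E
```

```text
plate [ 0.5914 -0.0176] [-0.214   0.1132  0.2102  0.3808 -0.2239 -0.3212  0.2618]
plate [ 0.5907 -0.0181] [-0.1534  0.1532 -0.0774  0.0594]
plate [ 0.5918 -0.0165] [ 0.059  -0.0589  0.0049]
shoot [ 0.5886 -0.0392] [-0.176   0.419   0.8706 -0.2147 -0.23   -0.1452  0.7944 -0.0079]
shoot [ 0.5881 -0.0401] [-0.2922  0.2959  0.5422 -0.5456]
shoot [ 0.5888 -0.0377] [-0.0362  0.0364  0.4126 -0.4014]
```

Run:
```python
from h import *
f=grab('side','x3');lm(f,'mug','shoot_b','key_top');f=grab('scene','x4');lm(f,'mug','key_top');st()
```

```text
mug [(0.84, [0.6249, -0.1971, 0.0017]), (0.38, [0.6349, -0.4509, -0.0047])]
shoot_b [(0.78, [0.5175, -0.1833, -0.0037]), (0.65, [0.5889, -0.0384, 0.0721]), (0.63, [0.4011, -0.0293, -0.0031]), (0.54, [0.6109, 0.1401, 0.0001])]
key_top [(0.59, [0.4945, -0.0685, 0.0642])]
mug [(0.81, [0.6269, -0.196, -0.0044]), (0.63, [0.6342, -0.4585, 0.0026])]
key_top [(0.53, [0.4907, -0.0664, 0.0655])]
t 4.03 pos [ 0.5605 -0.1938  0.2722] rot [-1.571 -0.     3.134] F [-0.43  0.15 -0.71] w 0.0264 q [-0.    0.18 -0.04 -0.   -1.34 -0.  ]
```

move_arm:
  jaw: [0.77,0.77,0.77,0.77,0.77]
  offset:
    - [-0.014,0,-0.052]
    - [-0.0145,0,-0.05]
    - [0,0.06,0]
    - [0,0.06,0]
    - [0,0.04,0]
  roll: [-0.007,0,0,0,0]

```text
t: 4.65
eef_pos: [0.5882, -0.0917, 0.1096]
ee_rot: [-1.571, -0.002, 3.141]
force: [0.8, 1.1, 0.4]
width: 0.0199
```

move_arm:
  jaw: [0.77,0.77,0.77]
  offset:
    - [0,0.02,0]
    - [0,0.007,0]
    - [0,0,0]
  roll: [0,0,0]

```text
t: 5.03
eef_pos: [0.5897, -0.0919, 0.0855]
ee_rot: [-1.571, -0.0, 3.141]
force: [-0.0, -0.4, 0.2]
width: 0.0202
```

Run:
```python
from h import *
st()
for n in('scene','side'):
    f=grab(n,n+'3');c=proj(f,[.59,-.03,.09])[0].astype(int)
    x,y=c[0]-60,c[1]-45;print(n,x,y)
    cv2.imwrite(f'pics/{n}3z.png',cv2.resize(f['pixels'][y:y+90,x:x+120],None,fx=6,fy=6,interpolation=cv2.INTER_CUBIC))
```

```text
t 5.03 pos [ 0.5897 -0.0919  0.0855] rot [-1.571 -0.     3.141] F [-0.04 -0.38  0.17] w 0.0202 q [ 0.17  0.32 -0.3   0.   -0.95 -0.17]
scene 208 169
side 228 172
```

View pics/scene3z.png

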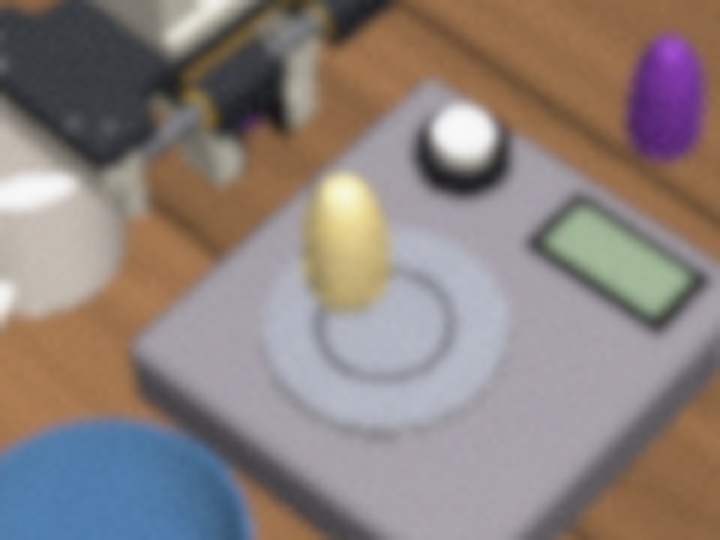

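View pics/side3z.png

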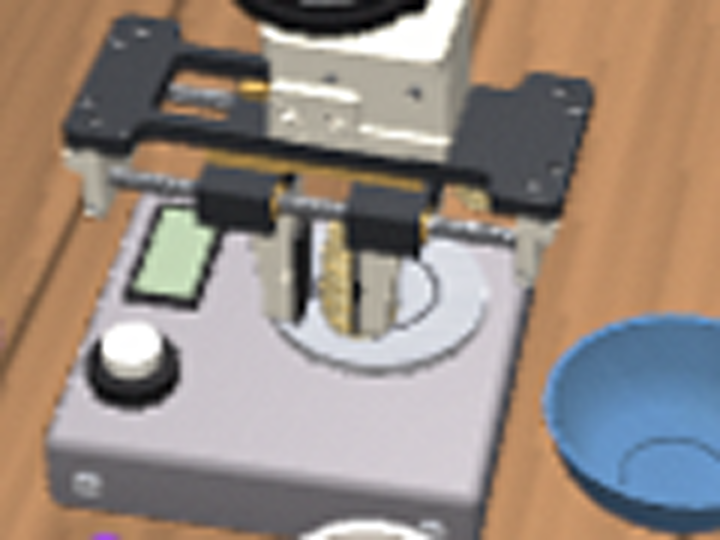

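move_arm:
  jaw: [0.77,0.77,0.77,0.77,0.77]
  offset:
    - [0,0.005,-0.004]
    - [0,0,-0.008]
    - [0,0,-0.006]
    - [0,0,-0.002]
    - [0,0,-0.002]
  roll: [0,0,0,0,0]

```text
t: 5.75
eef_pos: [0.5895, -0.0696, 0.0804]
ee_rot: [-1.571, 0.0, 3.141]
force: [-0.5, 0.2, 0.8]
width: 0.02
```

move_arm:
  jaw: [0.77,0.77,0.77,0.77,0.77]
  offset:
    - [0,0,-0.002]
    - [0,0,-0.002]
    - [0,0,-0.002]
    - [0,0,-0.002]
    - [0,0,-0.002]
  roll: [0,0,0,0,0]

```text
t: 6.38
eef_pos: [0.5895, -0.0598, 0.0803]
ee_rot: [-1.571, 0.0, 3.141]
force: [1.0, -1.1, 0.1]
width: 0.0198
```

```bash
cat > look.py <<'E'
from h import *
import sys
t=sys.argv[1];st();im=[]
for n in('scene','side'):
    f=grab(n,n+t);c=proj(f,[.59,-.02,.09])[0].astype(int)
    x,y=c[0]-40,c[1]-35;print(n,x,y);lm(f,'shoot')
    im.append(cv2.resize(f['pixels'][y:y+70,x:x+80],None,fx=5,fy=5,interpolation=cv2.INTER_CUBIC))
cv2.imwrite(f'pics/z{t}.png',np.hstack(im))
E
python3 look.py 4
```

```text
t 6.38 pos [ 0.5895 -0.0598  0.0803] rot [-1.571  0.     3.141] F [ 1.05 -1.13  0.12] w 0.0198 q [ 0.23  0.32 -0.32  0.   -0.93 -0.23]
scene 231 182
shoot [(0.75, [0.6097, 0.1395, 0.0009]), (0.75, [0.4068, -0.0336, 0.0017]), (0.65, [0.5904, -0.0424, 0.0747])]
side 249 180
shoot [(0.78, [0.5162, -0.1816, -0.0016]), (0.59, [0.4001, -0.0303, 0.0014]), (0.57, [0.6122, 0.14, 0.0031]), (0.45, [0.5883, -0.0399, 0.0734])]
```

View pics/z4.png

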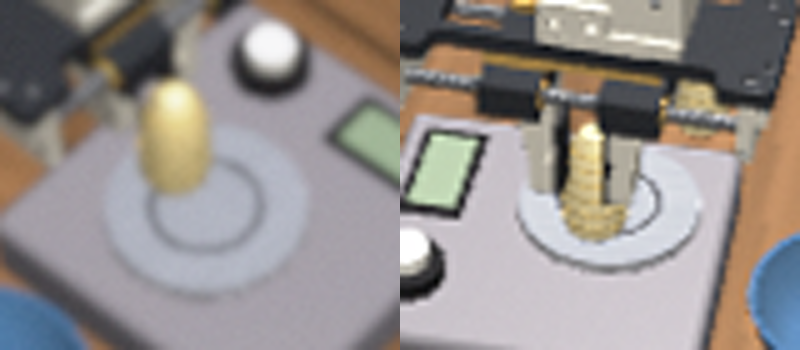

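Run:
```python
from h import *
f=grab('side','s5')
for P in ([.5897,-.0919,.0855],[.5895,-.0598,.0803],[.5895-.01,-.0598,.0803],[.5895+.031,-.0598,.0803],[.5886,-.0392,.072],[.5886,-.0392,.138],[.5914,-.0176,.072]): 
    p=proj(f,P)[0];print(P,p.round(1), 'zoom4',(p-[249,180])*5+[400,0])
x,y=255,180
cv2.imwrite('pics/s5z.png',cv2.resize(f['pixels'][y:y+60,x:x+70],None,fx=11,fy=10,interpolation=cv2.INTER_CUBIC))
f=grab('wrist','w5')
```

```text
[0.5897, -0.0919, 0.0855] [282.8 235.2] zoom4 [568.85852647 276.1101625 ]
[0.5895, -0.0598, 0.0803] [285.7 228.3] zoom4 [583.42800985 241.26523459]
[0.5795, -0.0598, 0.0803] [281.9 227.6] zoom4 [564.375761   238.18183497]
[0.6205, -0.0598, 0.0803] [297.6 230.2] zoom4 [642.86609409 250.88464322]
[0.5886, -0.0392, 0.072] [287.2 225.3] zoom4 [590.97649091 226.5768595 ]
[0.5886, -0.0392, 0.138] [287.2 205.8] zoom4 [591.16232946 128.99497315]
[0.5914, -0.0176, 0.072] [290.1 220.1] zoom4 [605.63033954 200.45909242]
```

View pics/s5z.png

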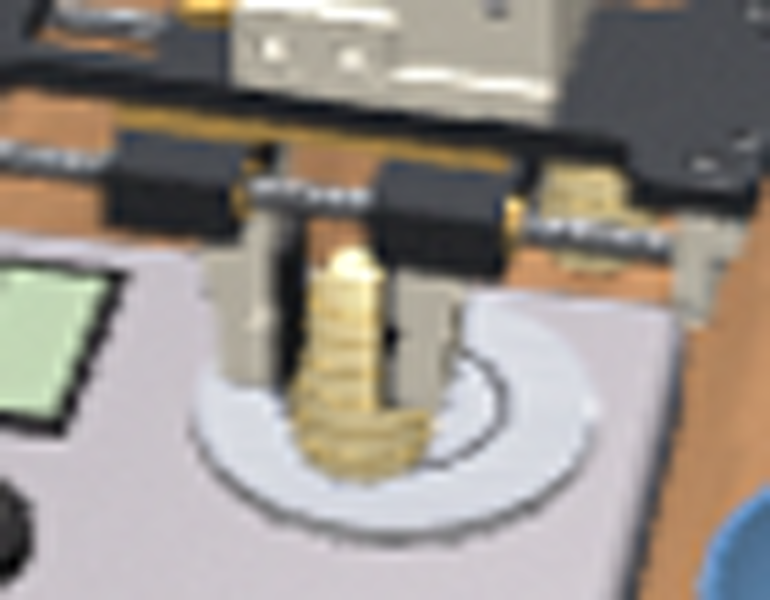

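View pics/w5.png

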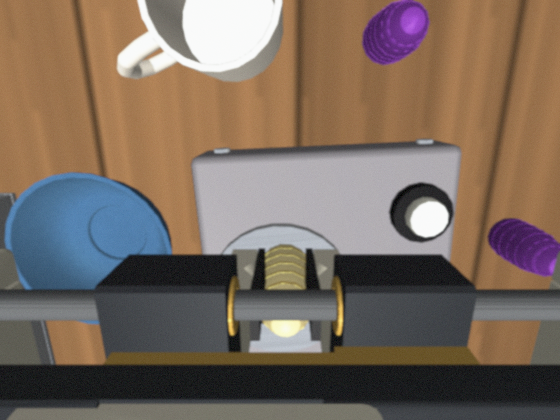

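Run:
```python
from h import *
f=grab('wrist','w6');s=st()
print('key',proj(f,[.4945,-.067,.064]),'TCP',proj(f,s['eef_pos']),'plate',proj(f,[.5914,-.0176,.072]),'mug',proj(f,[.626,-.1965,.075]))
for dz in(0,.02,.03,.04): print(dz,[proj(f,s['eef_pos']+[sx*.01,sy,dz])[0].round(1) for sx in(-1,1) for sy in (-.0095,.0095)])
cv2.imwrite('pics/w6z.png',cv2.resize(f['pixels'][225:375,190:380],None,fx=4,fy=4,interpolation=cv2.INTER_CUBIC))
g=grab('scene','x6');cv2.imwrite('pics/x6z.png',cv2.resize(g['pixels'][130:250,190:330],None,fx=5,fy=5,interpolation=cv2.INTER_CUBIC))
for dz in(0,.02,.03,.04): print(dz,[((proj(g,s['eef_pos']+[sx*.02,0,dz])[0]-[190,130])*5).round(0) for sx in(-1,1)])
```

```text
t 6.72 pos [ 0.5895 -0.0599  0.0803] rot [-1.571 -0.     3.141] F [-0.1   0.25  0.45] w 0.0205 q [ 0.23  0.32 -0.32 -0.   -0.93 -0.23]
key [[428.20631345 219.52397777]] TCP [[283.37060744 239.04005906]] plate [[280.71660062 292.80069953]] mug [[211.65577491 -12.10523323]]
0 [array([299.8, 224.5]), array([299.4, 253.2]), array([266.9, 224.5]), array([267.4, 253.2])]
0.02 [array([301.3, 236.6]), array([300.9, 267.8]), array([265. , 236.6]), array([265.6, 267.9])]
0.03 [array([302.2, 243.6]), array([301.7, 276.3]), array([263.9, 243.7]), array([264.6, 276.3])]
0.04 [array([303.2, 251.5]), array([302.7, 285.7]), array([262.7, 251.5]), array([263.5, 285.8])]
0 [array([376., 376.]), array([316., 426.])]
0.02 [array([374., 350.]), array([314., 400.])]
0.03 [array([373., 337.]), array([312., 387.])]
0.04 [array([372., 323.]), array([311., 373.])]
```

View pics/w6z.png

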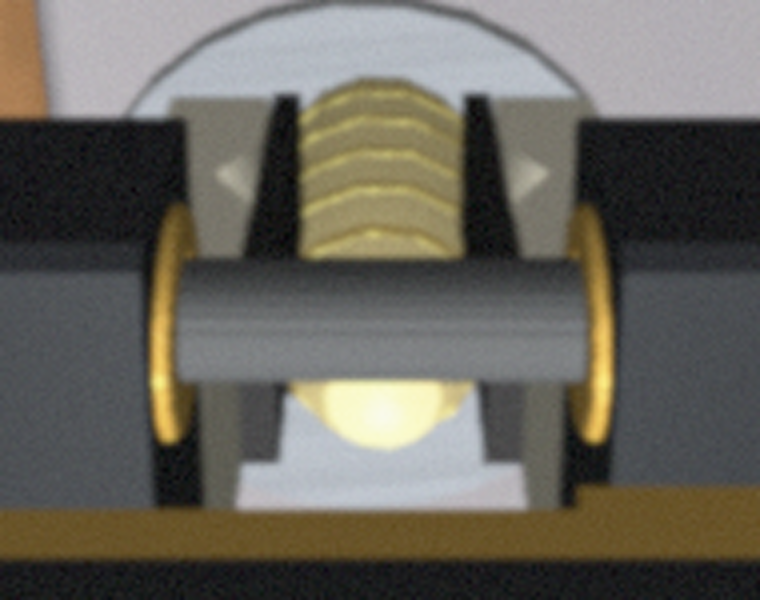

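View pics/x6z.png

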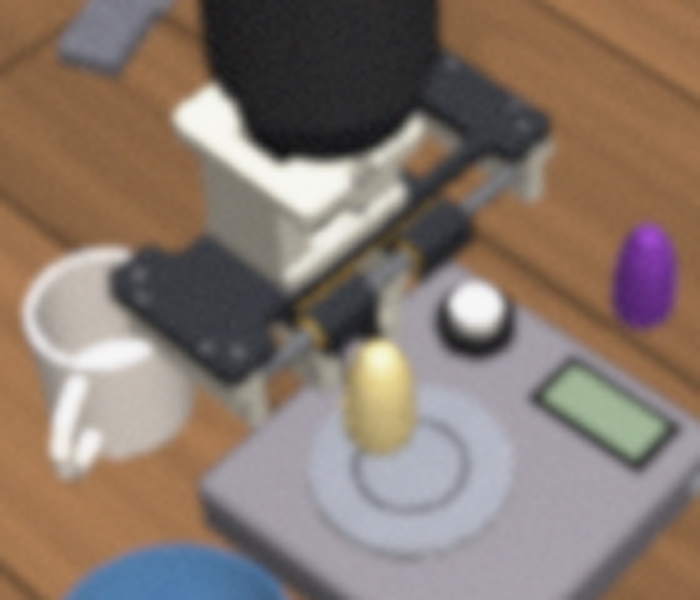

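The three cameras agree that the visible fingertips end about 35 mm above the reported TCP, so the contact here would be too high on the shoot. I'm backing off and lowering beside the plate to check this before I push.

move_arm:
  jaw: [0.77,0.77,0.77,0.77,0.77]
  offset:
    - [0,0,0.008]
    - [0,0,0.02]
    - [0,0.013,0]
    - [0,0.013,0]
    - [0,0,0]
  roll: [0,0,0,0,0]

```text
t: 7.4
eef_pos: [0.5882, -0.0881, 0.0525]
ee_rot: [-1.571, -0.003, 3.14]
force: [-0.5, 0.1, 0.4]
width: 0.0204
```

```bash
python3 look.py 7
python3 - <<'E'
from h import *
f=grab('wrist','w7')
cv2.imwrite('pics/w7z.png',cv2.resize(f['pixels'][225:375,190:380],None,fx=4,fy=4,interpolation=cv2.INTER_CUBIC))
f=grab('side','s7')
x,y=255,180
cv2.imwrite('pics/s7z.png',cv2.resize(f['pixels'][y:y+60,x:x+70],None,fx=10,fy=10,interpolation=cv2.INTER_CUBIC))
E
```

```text
t 7.4 pos [ 0.5882 -0.0881  0.0525] rot [-1.571e+00 -3.000e-03  3.140e+00] F [-0.52  0.06  0.38] w 0.0204 q [ 0.18  0.35 -0.34 -0.   -0.88 -0.18]
scene 231 182
shoot [(0.81, [0.4067, -0.0337, 0.0001]), (0.63, [0.5889, -0.0434, 0.0704]), (0.59, [0.4938, -0.0631, 0.067]), (0.49, [0.6142, 0.1399, 0.0009]), (0.29, [0.5896, -0.0185, 0.071])]
side 249 180
shoot [(0.84, [0.5193, -0.1797, -0.0018]), (0.57, [0.5886, -0.0422, 0.0724]), (0.55, [0.6115, 0.1412, 0.0028]), (0.47, [0.403, -0.0315, 0.0001])]
```

View pics/z7.png

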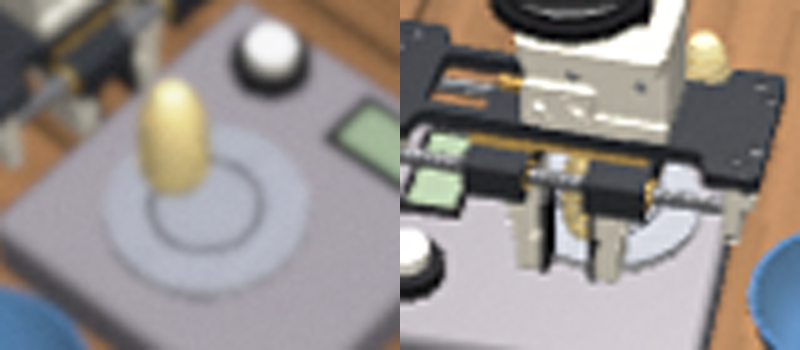

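View pics/s7z.png

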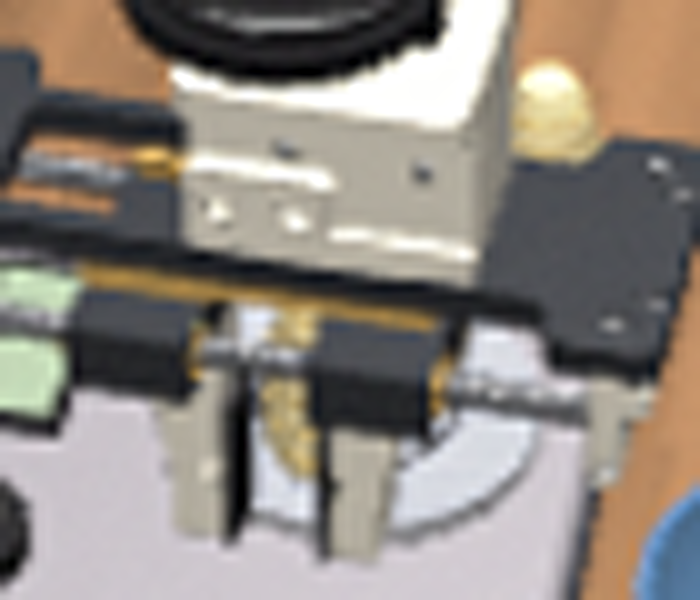

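View pics/w7z.png

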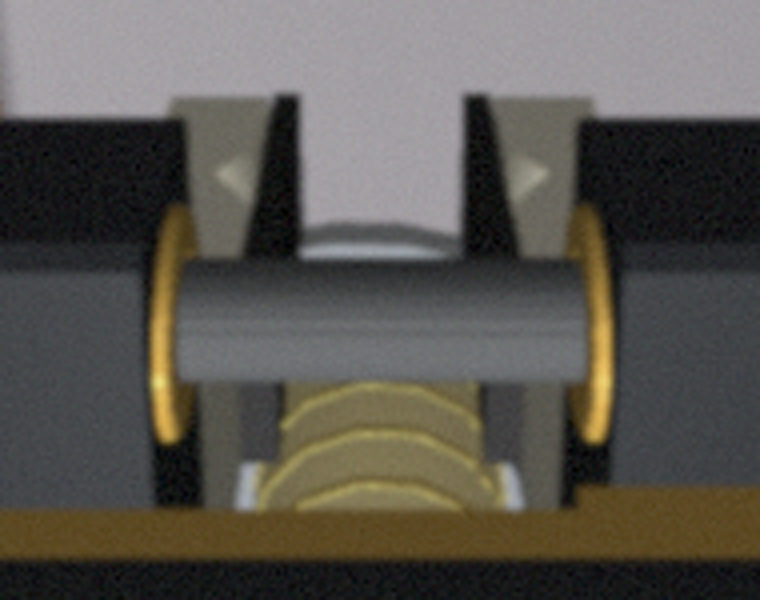

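Run:
```python
from h import *
s=st();si=grab('side','a');w=grab('wrist','b')
for dz in(0,.02,.025,.03,.035,.04):
  for sy in(-.0095,0,.0095):
    print(dz,sy,'side',[((proj(si,s['eef_pos']+[sx*.0102,sy,dz])[0]-[255,180])*10).round(0) for sx in(-1,1)],'wrist',[((proj(w,s['eef_pos']+[sx*.0102,sy,dz])[0]-[190,225])*4).round(0) for sx in(1,-1)])
```

```text
t 7.7 pos [ 0.5898 -0.0876  0.0547] rot [-1.571e+00  1.000e-03  3.141e+00] F [0.39 0.15 0.96] w 0.0202 q [ 0.18  0.35 -0.34  0.   -0.88 -0.18]
0 -0.0095 side [array([235., 648.]), array([313., 662.])] wrist [array([306.,  -2.]), array([440.,  -2.])]
0 0 side [array([244., 623.]), array([322., 636.])] wrist [array([307.,  57.]), array([439.,  57.])]
0 0.0095 side [array([253., 597.]), array([330., 610.])] wrist [array([308., 113.]), array([438., 113.])]
0.02 -0.0095 side [array([234., 591.]), array([313., 604.])] wrist [array([298.,  47.]), array([446.,  47.])]
0.02 0 side [array([243., 566.]), array([322., 579.])] wrist [array([299., 110.]), array([445., 110.])]
0.02 0.0095 side [array([252., 541.]), array([331., 553.])] wrist [array([300., 172.]), array([444., 172.])]
0.025 -0.0095 side [array([234., 577.]), array([313., 590.])] wrist [array([296.,  61.]), array([448.,  61.])]
0.025 0 side [array([243., 551.]), array([322., 564.])] wrist [array([297., 125.]), array([447., 125.])]
0.025 0.0095 side [array([252., 526.]), array([331., 539.])] wrist [array([298., 188.]), array([446., 18
[... 277 characters left out ...]
)] wrist [array([296., 206.]), array([448., 206.])]
0.035 -0.0095 side [array([233., 548.]), array([313., 561.])] wrist [array([291.,  90.]), array([451.,  90.])]
0.035 0 side [array([242., 522.]), array([322., 535.])] wrist [array([292., 158.]), array([450., 158.])]
0.035 0.0095 side [array([252., 497.]), array([331., 510.])] wrist [array([294., 224.]), array([449., 224.])]
0.04 -0.0095 side [array([233., 533.]), array([313., 546.])] wrist [array([288., 107.]), array([453., 106.])]
0.04 0 side [array([242., 508.]), array([322., 521.])] wrist [array([290., 176.]), array([452., 176.])]
0.04 0.0095 side [array([251., 482.]), array([331., 495.])] wrist [array([291., 243.]), array([451., 243.])]
```

Measured in the wrist and side views, the tips are 36 mm above the reported TCP. I'll put TCP z at 0.047, which places the tips at 0.083, and creep forward while watching the force in case the fingers physically reach lower than they look.

move_arm:
  jaw: [0.77,0.77,0.77,0.77,0.77]
  offset:
    - [0,0.004,0]
    - [0,0.0037,-0.004]
    - [0,0,-0.004]
    - [0,0,-0.002]
    - [0,0,-0.001]
  roll: [0,0,0,0,0]

```text
t: 8.43
eef_pos: [0.5896, -0.0766, 0.0467]
ee_rot: [-1.571, 0.0, 3.141]
force: [0.2, 1.3, 0.2]
width: 0.02
```

move_arm:
  jaw: [0.77,0.77,0.77,0.77]
  offset:
    - [0,0,-0.001]
    - [0,0,-0.001]
    - [0,0,-0.001]
    - [0,0,-0.001]
  roll: [0,0,0,0]

```text
t: 8.93
eef_pos: [0.5895, -0.0729, 0.0466]
ee_rot: [-1.571, 0.0, 3.141]
force: [-0.3, -1.1, -0.1]
width: 0.0204
```

move_arm:
  jaw: [0.77,0.77,0.77,0.77,0.77]
  offset:
    - [0,0,-0.001]
    - [0,0,-0.001]
    - [0,0,-0.002]
    - [0,0,-0.002]
    - [0,0,-0.001]
  roll: [0,0,0,0,0]

```text
t: 9.55
eef_pos: [0.5895, -0.0657, 0.0466]
ee_rot: [-1.571, 0.0, 3.141]
force: [-0.7, -0.5, 0.9]
width: 0.0202
```

```bash
python3 look.py 8
```

```text
t 9.55 pos [ 0.5895 -0.0657  0.0466] rot [-1.571  0.     3.141] F [-0.73 -0.55  0.9 ] w 0.0202 q [ 0.22  0.36 -0.35  0.   -0.86 -0.22]
scene 231 182
shoot [(0.72, [0.5899, -0.0442, 0.0721]), (0.66, [0.4058, -0.0307, 0.0036]), (0.63, [0.6151, 0.1394, -0.0001])]
side 249 180
shoot [(0.76, [0.4037, -0.0295, -0.0004]), (0.72, [0.5186, -0.1819, -0.0014]), (0.42, [0.5877, -0.0394, 0.0716]), (0.23, [0.6324, 0.4393, 0.0033])]
```

View pics/z8.png

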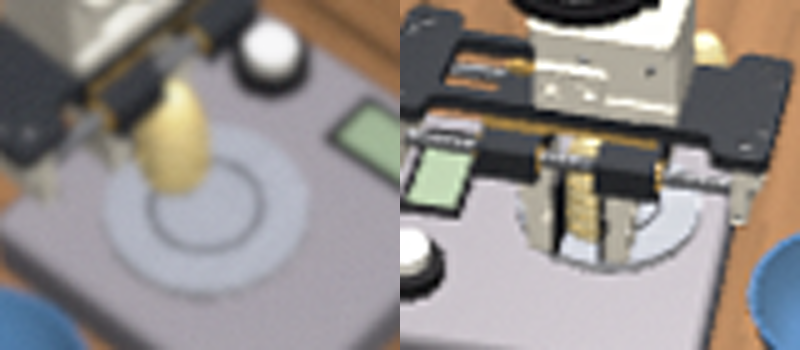

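move_arm:
  jaw: [0.77,0.77,0.77,0.77,0.77]
  offset:
    - [0,0,-0.001]
    - [0,0,-0.0015]
    - [0,0,-0.0015]
    - [0,0,-0.0015]
    - [0,0,-0.0015]
  roll: [0,0,0,0,0]

```text
t: 10.38
eef_pos: [0.5895, -0.0588, 0.0466]
ee_rot: [-1.571, -0.0, 3.141]
force: [1.0, -0.4, 0.3]
width: 0.0205
```

```bash
python3 look.py 9
```

```text
t 10.38 pos [ 0.5895 -0.0588  0.0466] rot [-1.571 -0.     3.141] F [ 0.96 -0.38  0.28] w 0.0205 q [ 0.23  0.36 -0.36 -0.   -0.86 -0.23]
scene 231 182
shoot [(0.81, [0.6122, 0.1373, 0.0012]), (0.58, [0.5879, -0.038, 0.0736]), (0.48, [0.4053, -0.0348, 0.0038])]
side 249 180
shoot [(0.49, [0.5167, -0.1837, 0.001]), (0.49, [0.4018, -0.0297, 0.0005]), (0.47, [0.5889, -0.0337, 0.0709])]
```

View pics/z9.png

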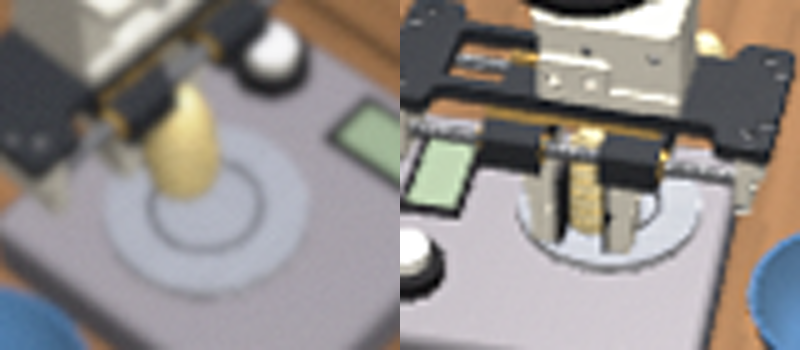

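The shoot is sliding upright ahead of the two fingertips; its foot in the scene zoom went from (175,195) to (185,200). I'll keep going.

move_arm:
  jaw: [0.77,0.77,0.77,0.77,0.77]
  offset:
    - [-0.0003,0,-0.0015]
    - [-0.0003,0,-0.0015]
    - [-0.0003,0,-0.0015]
    - [-0.0003,0,-0.0015]
    - [-0.0003,0,-0.0015]
  roll: [0,0,0,0,0]

```text
t: 11.2
eef_pos: [0.591, -0.0513, 0.0466]
ee_rot: [-1.571, 0.0, 3.141]
force: [0.3, 0.1, 0.6]
width: 0.0201
```

move_arm:
  jaw: [0.77,0.77,0.77,0.77,0.77]
  offset:
    - [-0.0002,0,-0.001]
    - [-0.0002,0,-0.001]
    - [0,0,-0.001]
    - [0,0,-0.001]
    - [0,0,-0.001]
  roll: [0,0,0,0,0]

```text
t: 11.82
eef_pos: [0.5914, -0.0463, 0.0466]
ee_rot: [-1.571, 0.0, 3.141]
force: [-0.7, 0.7, -0.4]
width: 0.0201
```

```bash
python3 look.py 10
```

```text
t 11.82 pos [ 0.5914 -0.0463  0.0466] rot [-1.571  0.     3.141] F [-0.69  0.67 -0.4 ] w 0.0201 q [ 0.25  0.36 -0.35 -0.   -0.86 -0.25]
scene 231 182
shoot [(0.77, [0.4052, -0.032, 0.0024]), (0.73, [0.6145, 0.1367, -0.0031]), (0.66, [0.5905, -0.0253, 0.0725]), (0.36, [0.6359, 0.4365, -0.0014])]
side 249 180
shoot [(0.57, [0.5181, -0.1817, 0.0017]), (0.52, [0.4013, -0.0321, -0.0001]), (0.41, [0.59, -0.0225, 0.0698])]
```

View pics/z10.png

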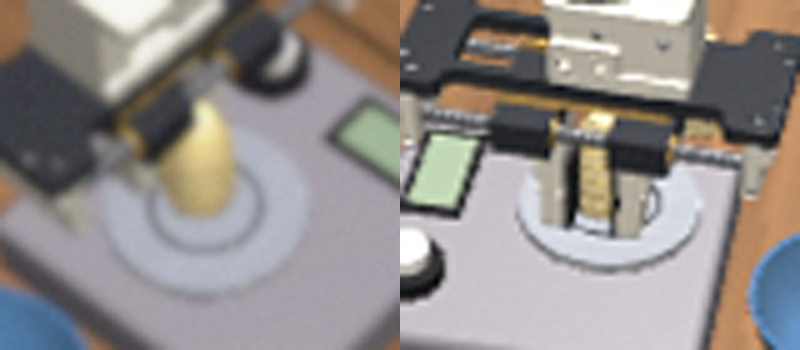

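Run:
```python
from fit import *
n=np.nan;g=grab('scene','x10')
for x0,y0,l,r,t,b in((231,182,n,236,n,217),(231,182,160,236,n,217)):
    print(*[np.round(v,4) for v in fit([(g,z(x0,y0,l,r,t,b,5.))],shoot,[.59,-.02])])
print(*[np.round(v,4) for v in fit([(g,z(231,182,104,307,128,n,5.))],lambda c:circ(c,.048,.072),[.59,-.02])])
```

```text
[ 0.5906 -0.0218] [ 0. -0.]
[ 0.5908 -0.022 ] [ 0.1209 -0.1224  0.003 ]
[ 0.5933 -0.0156] [-0.247   0.2468 -0.0178]
```

move_arm:
  jaw: [0.77,0.77,0.77,0.77,0.77]
  offset:
    - [0,0,-0.001]
    - [0,0,-0.001]
    - [0,0,-0.001]
    - [0,0,-0.001]
    - [0,0,0]
  roll: [0,0,0,0,0]

```text
t: 12.7
eef_pos: [0.5914, -0.0423, 0.0465]
ee_rot: [-1.571, -0.0, 3.141]
force: [0.2, 0.2, -0.2]
width: 0.0199
```

move_arm:
  jaw: [0.77,0.77,0.77,0.77,0.77]
  offset:
    - [0,0,0.003]
    - [0,0,0.02]
    - [0,0,0.03]
    - [0,-0.06,0]
    - [0,-0.04,0.03]
  roll: [0,0,0,0,0]

```text
t: 13.32
eef_pos: [0.5919, -0.1262, 0.1488]
ee_rot: [-1.57, 0.001, -3.141]
force: [1.1, -0.9, 0.3]
width: 0.0203
```

Run:
```python
from h import *
st();im=[]
for n in('scene','side'):
    f=grab(n,n+'11');c=proj(f,[.59,-.02,.09])[0].astype(int)
    x,y=c[0]-28,c[1]-25;print(n,x,y);lm(f,'shoot','plate_middle','key_top')
    im.append(cv2.resize(f['pixels'][y:y+55,x:x+56],None,fx=7,fy=10,interpolation=cv2.INTER_CUBIC))
cv2.imwrite('pics/z11.png',np.hstack(im))
```

```text
t 13.32 pos [ 0.5919 -0.1262  0.1488] rot [-1.570e+00  1.000e-03 -3.141e+00] F [ 1.09 -0.95  0.28] w 0.0203 q [ 0.11  0.27 -0.21  0.   -1.09 -0.11]
scene 243 192
shoot [(0.8, [0.6145, 0.1372, -0.0014]), (0.74, [0.4055, -0.0348, 0.0019]), (0.69, [0.5906, -0.0221, 0.0718]), (0.52, [0.5189, -0.183, 0.0017])]
plate_middle [(0.82, [0.5894, -0.0202, 0.0702])]
key_top [(0.65, [0.4948, -0.0639, 0.0661])]
side 261 190
shoot [(0.62, [0.4023, -0.0307, -0.0021]), (0.55, [0.6119, 0.1407, -0.0004]), (0.52, [0.5937, -0.0195, 0.0752])]
plate_middle [(0.68, [0.5901, -0.0173, 0.0742])]
key_top []
```

View pics/z11.png

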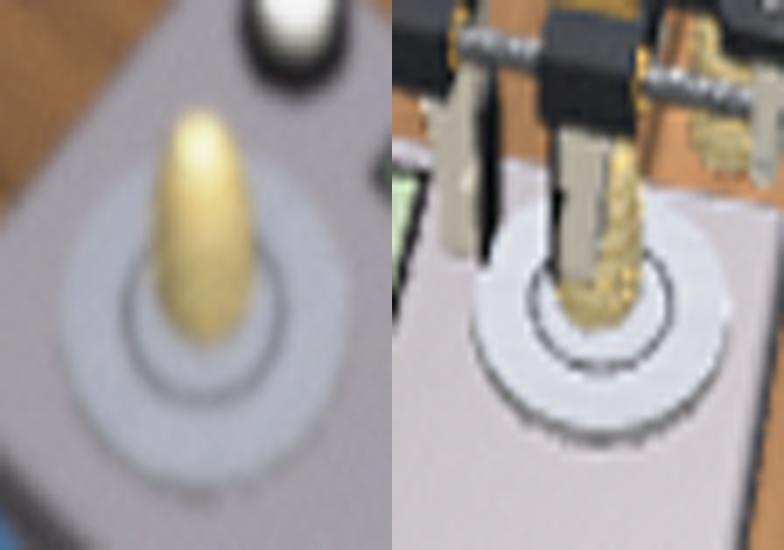

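Run:
```python
from fit import *
n=np.nan;g=grab('scene','x11');si=grab('side','x11b')
def zz(x0,y0,l,r,t,b): return [l/7-.43+x0,r/7-.43+x0,t/10-.45+y0,b/10-.45+y0]
print(*[np.round(v,4) for v in fit([(g,zz(243,192,155,256,108,347))],shoot,[.59,-.02])])
print(*[np.round(v,4) for v in fit([(g,zz(243,192,60,350,145,490))],lambda c:circ(c,.048,.072),[.59,-.02])])
print('side',*[np.round(v,4) for v in fit([(si,zz(261,190,n,645-392,n,330))],shoot,[.59,-.02])])
print(*[np.round(v,4) for v in fit([(si,zz(261,190,474-392,728-392,n,432))],lambda c:circ(c,.048,.072),[.59,-.02])])
```

```text
[ 0.5892 -0.0181] [-0.2586  0.2621  0.7221 -0.7237]
[ 0.5917 -0.0166] [ 0.1893 -0.1888  0.5298 -0.4618]
side [ 0.5912 -0.0173] [ 0. -0.]
[ 0.5922 -0.0179] [-0.1642  0.1638 -0.0135]
```

The shoot now stands upright and free inside the engraved circle, about 1–3 mm from the middle by both fits. Next is the key: I'll raise, shift over it, and turn the gripper a quarter turn so that its body stays clear of the shoot.

move_arm:
  jaw: [0.77,0.77,0.77,0.77,0.77]
  offset:
    - [0.02,-0.055,0]
    - [0.05,0,0]
    - [0.03,0,-0.04]
    - [0,0,-0.039]
    - [0,0,0]
  roll: [0,0,0,0,0.174]

```text
t: 14.45
eef_pos: [0.4912, -0.0442, 0.2017]
ee_rot: [-1.571, 0.001, 2.967]
force: [1.3, -0.2, -0.7]
width: 0.0204
```

move_arm:
  jaw: [0.77,0.77,0.77,0.77,0.77]
  offset:
    - [0,0,0]
    - [0,0,0]
    - [0,0,0]
    - [0,0,0]
    - [0,0,0]
  roll: [0.174,0.174,0.174,0.174,0.174]

```text
t: 15.08
eef_pos: [0.4912, -0.046, 0.2011]
ee_rot: [-1.57, -0.0, 2.092]
force: [-0.2, 0.6, 0.2]
width: 0.0202
```

move_arm:
  jaw: [0.77,0.77,0.77,0.77]
  offset:
    - [0,0,0]
    - [0,0,0]
    - [0,0,0]
    - [0,0,0]
  roll: [0.174,0.174,0.181,0]

```text
t: 15.58
eef_pos: [0.4913, -0.0461, 0.2012]
ee_rot: [-1.57, 0.0, 1.569]
force: [0.5, 0.5, -0.4]
width: 0.02
```

Run:
```python
from h import *
st();im=[]
f=grab('wrist','w12')
for n in('scene','side'):
    f=grab(n,n+'12');lm(f,'shoot','plate_middle','key_top')
    c=proj(f,[.55,-.03,.08])[0].astype(int);x,y=c[0]-40,c[1]-35;print(n,x,y)
    im.append(cv2.resize(f['pixels'][y:y+70,x:x+80],None,fx=5,fy=8,interpolation=cv2.INTER_CUBIC))
cv2.imwrite('pics/z12.png',np.hstack(im))
```

```text
t 15.57 pos [ 0.4913 -0.0461  0.2012] rot [-1.57   0.     1.569] F [ 0.46  0.53 -0.36] w 0.02 q [ 0.31  0.05 -0.36 -0.   -1.16 -1.88]
shoot [(0.81, [0.4075, -0.0338, 0.0039]), (0.74, [0.5204, -0.1832, -0.0005]), (0.63, [0.7337, -0.03, -0.0028]), (0.52, [0.6148, 0.1399, 0.0018]), (0.51, [0.5908, -0.0218, 0.0754])]
plate_middle [(0.87, [0.5923, -0.0195, 0.0691])]
key_top [(0.56, [0.4923, -0.0664, 0.0652])]
scene 239 172
shoot [(0.75, [0.5909, -0.0189, 0.0749]), (0.63, [0.5183, -0.1807, -0.0018]), (0.55, [0.4029, -0.0327, -0.0014]), (0.49, [0.6109, 0.1389, 0.0])]
plate_middle [(0.66, [0.591, -0.0214, 0.0706])]
key_top [(0.7, [0.59, -0.0162, 0.0717]), (0.63, [0.4953, -0.0646, 0.0621])]
side 233 183
```

View pics/z12.png

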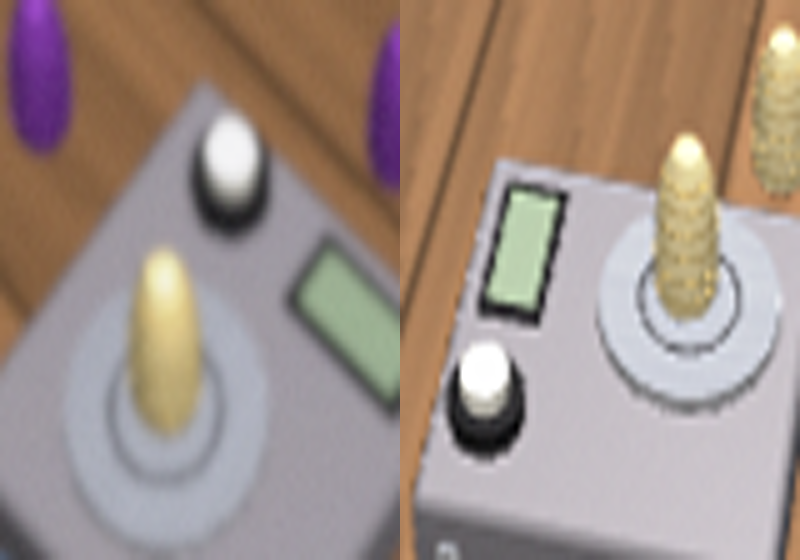

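View pics/w12.png

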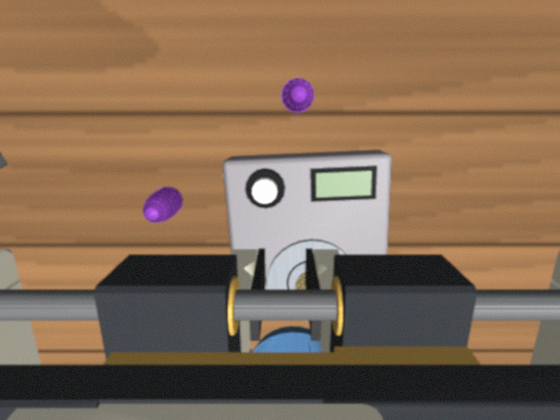

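Run:
```python
from fit import *
n=np.nan;g=grab('scene','a');si=grab('side','b');w=grab('wrist','c');s=st()
def zz(x0,y0,l,r,t,b): return [l/5-.4+x0,r/5-.4+x0,t/8-.44+y0,b/8-.44+y0]
pl=lambda c:circ(c,.048,.072)
print('sc',*[np.round(v,4) for v in fit([(g,zz(239,172,130,205,247,438))],shoot,[.59,-.02])])
print('sc',*[np.round(v,4) for v in fit([(g,zz(239,172,63,268,285,548))],pl,[.59,-.02])])
print('si',*[np.round(v,4) for v in fit([(si,zz(233,183,655-400,721-400,133,320))],shoot,[.59,-.02])])
print('si',*[np.round(v,4) for v in fit([(si,zz(233,183,598-400,780-400,207,402))],pl,[.59,-.02])])
# key
for zt in(.056,.060,.064,.068):
    print(zt,'w',back(w,[264,190],zt).round(4)[0],'side',back(si,[85/5-.4+233,364/8-.44+183],zt).round(4)[0],'scene',back(g,[230/5-.4+239,140/8-.44+172],zt).round(4)[0])
print('model key',proj(w,[.4914,-.0626,.064]))
```

```text
t 16.18 pos [ 0.4914 -0.0463  0.2016] rot [-1.571 -0.     1.568] F [0.05 0.56 0.82] w 0.0202 q [ 0.31  0.05 -0.36  0.   -1.16 -1.88]
sc [ 0.5891 -0.0177] [ 0.0255 -0.0254  0.7128 -0.7074]
sc [ 0.5925 -0.0163] [-0.0345  0.0342 -0.3512  0.312 ]
si [ 0.5911 -0.0159] [-0.0032  0.0034  0.3802 -0.3687]
si [ 0.5922 -0.0181] [-1.096e-01  1.093e-01  1.000e-04 -9.100e-03]
0.056 w [ 0.4944 -0.0678  0.056 ] side [ 0.491  -0.0554  0.056 ] scene [ 0.4865 -0.0737  0.056 ]
0.06 w [ 0.4934 -0.0675  0.06  ] side [ 0.4924 -0.0595  0.06  ] scene [ 0.489  -0.0714  0.06  ]
0.064 w [ 0.4924 -0.0673  0.064 ] side [ 0.4939 -0.0637  0.064 ] scene [ 0.4914 -0.0691  0.064 ]
0.068 w [ 0.4915 -0.067   0.068 ] side [ 0.4953 -0.0678  0.068 ] scene [ 0.4938 -0.0669  0.068 ]
model key [[268.59976681 188.99153162]]
```

Run:
```python
import cv2
f=cv2.imread('pics/w12.png');cv2.imwrite('pics/w12z.png',cv2.resize(f[140:260,200:350],None,fx=5,fy=5,interpolation=cv2.INTER_CUBIC))
```

```text
(no output)
```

View pics/w12z.png

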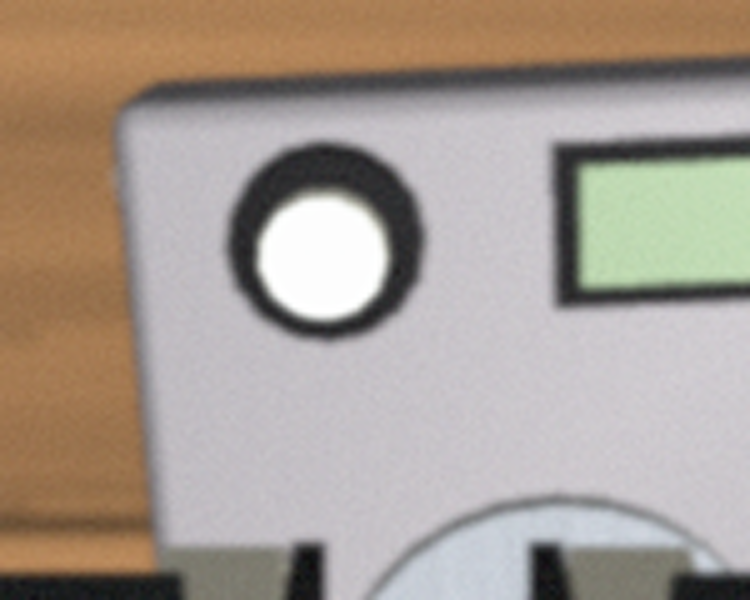

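move_arm:
  jaw: [0.77,0.77,0.77,0.77,0.77]
  offset:
    - [-0.003,0.05,-0.001]
    - [0,0.05,0]
    - [0,0.04,0]
    - [0,0.014,0]
    - [0,0,0]
  roll: [0,0,0,0,0]

```text
t: 16.8
eef_pos: [0.4924, -0.0494, 0.0475]
ee_rot: [-1.57, 0.001, 1.568]
force: [0.3, 0.8, 0.5]
width: 0.0202
```

Run:
```python
from h import *
st();im=[]
for n in('scene','side'):
    f=grab(n,n+'13')
    c=proj(f,[.51,-.05,.08])[0].astype(int);x,y=c[0]-40,c[1]-35;print(n,x,y)
    im.append(cv2.resize(f['pixels'][y:y+70,x:x+80],None,fx=5,fy=5,interpolation=cv2.INTER_CUBIC))
cv2.imwrite('pics/z13.png',np.hstack(im))
```

```text
t 16.8 pos [ 0.4924 -0.0494  0.0475] rot [-1.570e+00  1.000e-03  1.568e+00] F [0.35 0.78 0.47] w 0.0202 q [ 0.3   0.21 -0.57  0.   -0.79 -1.87]
scene 245 158
side 216 186
```

View pics/z13.png

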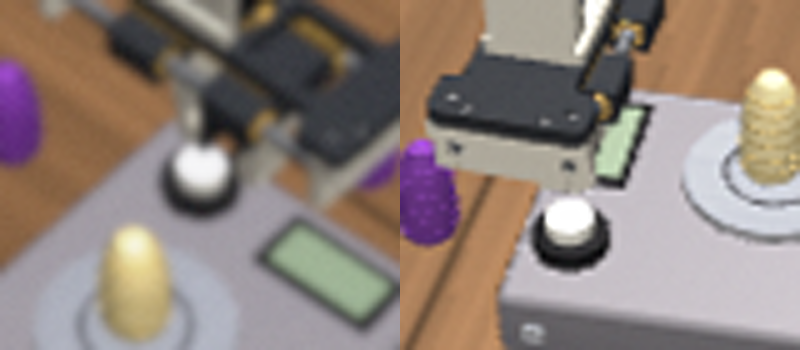

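The fingertip is right over the white key (scene zoom 200,160), and the body is clear of the shoot. I'm lowering gently now.

move_arm:
  jaw: [0.77,0.77,0.77,0.77,0.77]
  offset:
    - [0,0.008,0]
    - [0,0.006,0]
    - [0,0.002,0]
    - [0,0.002,0]
    - [0,0.0,0]
  roll: [0,0,0,0,0]

```text
t: 17.52
eef_pos: [0.4923, -0.0493, 0.0295]
ee_rot: [-1.571, 0.0, 1.568]
force: [-0.1, -0.2, -0.1]
width: 0.0202
```

move_arm:
  jaw: [0.77,0.77]
  offset:
    - [0,0.002,0]
    - [0,0,0]
  roll: [0,0]

```text
t: 17.77
eef_pos: [0.4926, -0.0492, 0.0276]
ee_rot: [-1.571, -0.0, 1.568]
force: [0.3, -0.1, 1.2]
width: 0.0203
```

move_arm:
  jaw: [0.77,0.77]
  offset:
    - [0,0.002,0]
    - [0,0,0]
  roll: [0,0]

```text
t: 18.02
eef_pos: [0.4926, -0.0493, 0.0256]
ee_rot: [-1.571, 0.0, 1.568]
force: [-1.4, -0.3, 2.3]
width: 0.02
```

move_arm:
  jaw: [0.77,0.77]
  offset:
    - [0,0.002,0]
    - [0,0,0]
  roll: [0,0]

```text
t: 18.27
eef_pos: [0.4926, -0.0492, 0.0236]
ee_rot: [-1.571, 0.0, 1.568]
force: [-0.7, 0.3, 3.6]
width: 0.0203
```

move_arm:
  jaw: [0.77,0.77]
  offset:
    - [0,0.001,0]
    - [0,0,0]
  roll: [0,0]

```text
t: 18.52
eef_pos: [0.4926, -0.0493, 0.0229]
ee_rot: [-1.571, 0.0, 1.568]
force: [-2.3, 1.1, 7.0]
width: 0.0203
```

Run:
```python
from h import *
st();im=[]
for n in('scene','side'):
    f=grab(n,n+'14')
    c=proj(f,[.51,-.05,.08])[0].astype(int);x,y=c[0]-40,c[1]-35
    im.append(cv2.resize(f['pixels'][y:y+70,x:x+80],None,fx=5,fy=5,interpolation=cv2.INTER_CUBIC))
cv2.imwrite('pics/z14.png',np.hstack(im));st()
```

```text
t 18.52 pos [ 0.4926 -0.0493  0.0229] rot [-1.571  0.     1.568] F [-2.25  1.07  7.02] w 0.0203 q [ 0.3   0.25 -0.59  0.   -0.73 -1.87]
t 18.62 pos [ 0.4926 -0.0493  0.0229] rot [-1.571  0.     1.568] F [-1.85  0.67  6.66] w 0.0203 q [ 0.3   0.25 -0.59  0.   -0.73 -1.87]
```

View pics/z14.png

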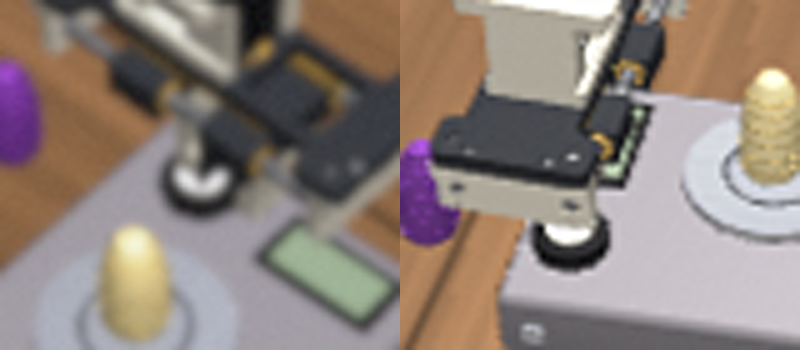

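The force climbed about 0.65 N/mm to 3.6 N, then jumped to 7 N within 1 mm, so the key is on its stop. I'm releasing straight up.

move_arm:
  jaw: [0.77,0.77,0.77,0.77,0.77]
  offset:
    - [0,-0.004,0]
    - [0,-0.02,0]
    - [0,-0.05,0]
    - [0,-0.06,0]
    - [0,-0.04,0]
  roll: [0,0,0,0,0]

```text
t: 19.25
eef_pos: [0.4926, -0.0492, 0.1992]
ee_rot: [-1.573, -0.001, 1.568]
force: [0.7, 0.5, -0.6]
width: 0.0203
```

move_arm:
  jaw: [0.77,0.77]
  offset:
    - [0,0,0]
    - [0,0,0]
  roll: [0,0]

```text
t: 19.5
eef_pos: [0.4916, -0.0492, 0.1957]
ee_rot: [-1.57, -0.0, 1.567]
force: [-1.1, 0.6, -0.6]
width: 0.0204
```

Run:
```python
from h import *
st();im=[]
for n in('scene','side'):
    f=grab(n,n+'15');lm(f,'shoot','plate_middle','mug')
    c=proj(f,[.55,-.03,.08])[0].astype(int);x,y=c[0]-40,c[1]-35
    im.append(cv2.resize(f['pixels'][y:y+70,x:x+80],None,fx=5,fy=8,interpolation=cv2.INTER_CUBIC))
cv2.imwrite('pics/z15.png',np.hstack(im))
```

```text
t 19.5 pos [ 0.4916 -0.0492  0.1957] rot [-1.57  -0.     1.567] F [-1.11  0.56 -0.57] w 0.0204 q [ 0.3   0.06 -0.37 -0.   -1.15 -1.87]
shoot [(0.83, [0.6152, 0.1412, 0.001]), (0.7, [0.4066, -0.0346, 0.001]), (0.64, [0.5189, -0.1842, 0.0025]), (0.62, [0.5946, -0.0191, 0.0736])]
plate_middle [(0.71, [0.5896, -0.0173, 0.0704]), (0.57, [0.6246, -0.1953, 0.0005]), (0.22, [0.3771, 0.4006, 0.002])]
mug [(0.84, [0.6246, -0.1936, -0.0002]), (0.27, [0.3782, 0.4023, 0.0027])]
shoot [(0.69, [0.5909, -0.0189, 0.0737]), (0.68, [0.5165, -0.1827, -0.0006]), (0.65, [0.4009, -0.0296, -0.0025])]
plate_middle [(0.77, [0.5929, -0.0157, 0.0743])]
mug [(0.75, [0.63, -0.1967, 0.0006])]
```

View pics/z15.png

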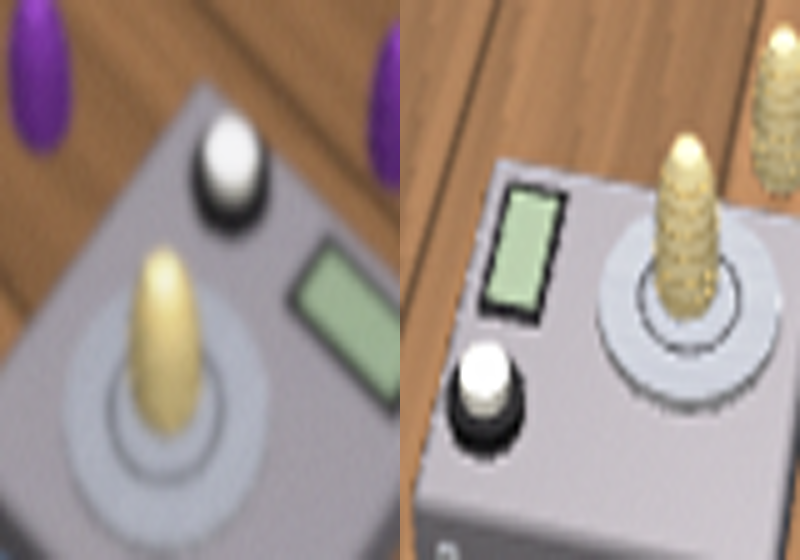

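View pics/side15.png

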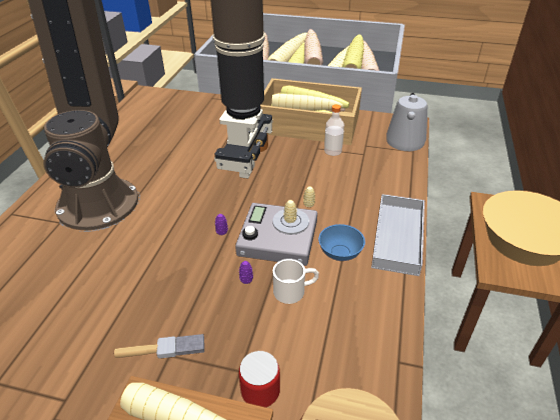

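The key has sprung back, the shoot stands upright in the circle, nothing else looks shifted and the arm is clear. I'm handing in.

```bash
python3 -c "
from station import arm
print(arm.job_done())"
```

```text
the job is handed in; nothing more can be done
None
```

I nudged the shoot about 22 mm to the middle of the plate with slow pushes of two fingertips held 20 mm apart. Then I backed off and pressed the key with one fingertip until it hit its stop. The force rose to 3.6 N, then jumped to 7 N after about 6 mm of travel. I let go straight up, and the job is handed in at about 19.6 s of the 42 s allowed.

- **Shoot:** the last pictures show it upright and free inside the engraved circle. My fits after the push put it 1–4 mm from the middle. The scene and side cameras disagree by up to about 2 mm, but both are well inside 8.5 mm.
- **Key and surroundings:** the last pictures show the key sprung back up, nothing else visibly moved and the arm clear. I re-measured only the mug among the other things; the rest I compared by eye.
- **Disagreement found:** all three cameras showed the real fingertips ending about 36 mm above the reported TCP, not at it as the description says. I noticed this during my first approach, when the tips were about 43 mm up the shoot and about to touch it. I backed off, and measuring the tips as 36 mm higher made the later contacts with the shoot and key come where expected.

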